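# Take the filter cartridge out of its bayonet-locked holder

## Task

Take the filter cartridge out of its holder for cleaning: turn the black bayonet knob anticlockwise to its stop, lift it out and seat it upright in the nest block with the one large round hole. Then swing the holder's cover fully open by its steel pin, lift out the cartridge and set it down fully home in the nest block with the oblong pocket. Leave everything else where it is.

Things in the scene. Friction and masses are not known exactly. Their poses are not given: they have to be found in the camera images.
- housing: fixed grey filter holder, base 84 (x) x 236 (y) x 14 mm, turned up to 0.25 rad, +x away from the robot. Origin: centre of its underside. Along its y: cover's pivot boss at +75 mm, cartridge pocket at 0 (34 x 64 mm, floor 6 mm, rim 14 mm above the table), bayonet socket at -80. No walls beside the pocket at +x and -x: the cartridge is reached there from above once the cover is open
- socket (a point): centre of the bayonet socket at the height of the cover's top (48 mm above the table), on which the knob's flange rests; axes as the holder's. The socket's slot lies along the holder's y axis: the knob comes out, straight up, only while its grip bar lies along that axis (within about 0.15 rad)
- knob_grip (a point): loose black bayonet knob, 80 g: centre of its upright grip bar, 12 (x) x 40 (y) x 23 (z) mm; axes turn with the knob. Under the bar a flange, diameter 46, 5 mm thick, underside 16.5 mm below this point. Locked, its y axis is 0.9 to 1.2 rad clockwise (from above) of the holder's y; anticlockwise it meets its stop about 0.1 rad past alignment, and can then be lifted
- knob_lugs (a point): middle of the knob's lug bar (30 mm along the knob's y, 9 mm wide, 6 mm high), 20.5 mm under the flange's underside. Between flange and lugs: a collar (diameter 32, 6 mm high) and a 10 mm shank. Lugs end 23.5 mm under the flange: the knob must rise 24 mm to clear the cover's top
- cover (a joint): hinge of the cover, an aluminium plate 60 mm wide, 42 to 48 mm above the table, over the cartridge: 0 shut, 1.5 rad fully open (stop). It turns about the upright axis at cover_hinge, its free (knob) end moving away from the robot (anticlockwise from above), needs 1 to 2 N at the pin and stays where it is left. The seated knob passes through it and keeps it shut
- cover_pin (a point): middle of the steel pin that stands upright on the cover, 14 mm diameter, rising 26 mm above the plate (this point is 13 mm above the plate); 75 mm from the hinge axis
- cover_hinge (a point): point on the cover's upright hinge axis, at the height of cover_pin
- cartridge_mid (a point): centre (half-way up) of the loose black filter cartridge, a block 30 (x) x 60 (y) x 32 (z) mm, 120 g; z up. It stands in the holder's pocket, its top 38 mm above the table, under the cover. Either way round is right
- nest_round: fixed grey nest block 64 (x) x 94 (y) x 34 mm with one round hole in the middle, diameter 38, 27 mm deep: the knob's collar and lugs go in and its flange rests on the block's top. Origin: centre of its underside
- nest_round_top (a point): centre of the round hole's mouth, at the block's top, 34 mm above the table
- nest_oblong: fixed grey nest block 64 (x) x 94 (y) x 34 mm with one oblong pocket in the middle, 36 (x) x 66 (y) mm, 10 mm deep, for the cartridge. Origin: centre of its underside
- nest_oblong_top (a point): centre of the oblong pocket's mouth, 34 mm above the table; the pocket's long side lies along this point's y axis
- nest_small: fixed grey nest block of the same outer size with two small round holes, diameter 17: for other parts, not used. Origin: centre of its underside. Some 0.1 m behind the nests (from 0.63 m ahead of the robot's base on) stands a tall optical comparator: carry things past in front of it
- loupe: bystander: black eye loupe, 39 mm across, 40 mm high, standing behind the nests; origin under its centre
- lens_ring: bystander: lens in a dark ring with a tab, 58 x 50 x 8 mm, lying behind the nests; origin under its centre
- micrometer: bystander: micrometer, 40 x 120 x 13 mm, lying behind the nests; origin under its centre
- slide_viewer: bystander: small black and white viewer, 30 x 34 x 66 mm, standing to the right of the holder; origin under its centre
- screwdriver: bystander: screwdriver, 25 x 197 x 22 mm, lying along the table's front edge; origin under its centre
There are look-alikes about, which are no part of the job. Leave any orange look-alike of the nest_round alone.

How it is judged:
By the outcome, as a careful person would: the job done as asked, in the order asked, and still so for the second after the job is handed in, with the robot touching nothing.
It also fails if it takes over 72 s, if anything falls off the work surface, if the arm or the gripper's body presses on something with over 40 N, if the wrist force passes 120 N, or if a joint passes its speed limit or range.

## Robot

A 6-joint arm with a two-finger parallel gripper is mounted at the origin on a cart in front of the work surface, level with it; the furniture and walls round the work are solid. World frame = base frame: x ahead of the robot, y to its left, z up, the work surface at z = 0. Lengths are in m, angles in degrees, forces in N, time in s.
With the tool pointing down it reaches from about 0.4 to 0.825 m from the base axis. Payload 7 kg.
Tool frame: the origin (TCP) lies midway between the tips of the shut fingers; the grasp point (between the pads) lies 19 mm behind it; z points along the fingers, y is the direction in which the jaws open and shut (so a half turn about z gives the same grasp; the last joint's range is limited). The gripper opens to 88 mm and grips with 3 to 60 N. Pads are 19 mm wide; open, the fingers measure 130 mm over their backs; the gripper's body (78 mm by 193 mm) begins 47 mm behind the grasp point.
Start: joints at [-47.492, 20.546, 0.682, 0, -70.136, -16.507], TCP at [0.296, -0.607, 0.227] pointing down, gripper open.
Joint ranges: [-176.03, 176.03], [-82.01, 121.73], [-58.28, 71.71], [-173.87, 95.51], [-174.79, -0.11], [-173.66, 173.66]. Speed limits (degrees/s): [136.94, 136.94, 172.46, 180, 180, 180].

## Interface

Orientations are given as [roll, pitch, yaw] about the fixed x, y, z axes, in that order (R = Rz(yaw) Ry(pitch) Rx(roll)).
In Python, from plant import ctrl gives the robot as it stands. The module is installed in compiled form; this text tells all that it offers.
- The arm moves only by the tool arm_command, never from a script. Its argument "targets" is a list that holds one entry, the list of rows, each a list of 7 numbers: the turn, a rotation vector about the world's x, y, z in rad, then the shift along the world's x, y, z in cm, then the opening, from 0 (shut) to 1 (fully open). A call has 1 to 8 rows; each row is the pose to reach, as a shift and turn from the pose commanded when the call began; what a row does not reach only later rows make up. A row lasts 1/12 s, in which the tool goes at most 41.7 mm and 7.16 degrees, less where a joint would pass 70% of its speed; a pose out of reach is approached as far as the arm can. A call with a gripper value outside its range is refused whole. The fingers move at their own pace and stop on an object; the grip force is fixed at half the most. Time passes only in rows, so rows that repeat a pose let the fingers close. It gives the time, the measured TCP pose, the force and the opening at its end, in the units of the state.
- ctrl.get_obs(): the state, without advancing time (a new reading comes with each control period).
- ctrl.snapshot(name): name is "scene" or "top"; returns the picture (420x560x3 uint8, blue, green, red); there is no depth.
- ctrl.camera_model(name): a dict with "K" (3x3 intrinsics, pixels), "xyz" and "rotation" of the camera in the world. Camera axes: x right, y up, looking along -z (the intrinsics and any distortion apply to the point x, -y, -z); pixel columns grow to the right and rows downward; lengths in m; the calibration is good to about 2 mm. A picture is of the moment at which its call begins. camera_model takes no time and is no camera call.
- ctrl.close_job(): hands the job in, once; it reports no verdict.
The state is a dict: "clock": time; "joint_pos": joint angles; "qvel": joint speeds; "tau": joint torques, N m; "tool_pos": TCP position; "orientation": TCP orientation; "force": force on the tool from outside, world axes, zero at the start; "moment": the same for the moment, N m; "opening": finger opening in m.
Only numpy, scipy, OpenCV 4.12 (cv2) and the standard library are available. Lean on these libraries where they do the work, as an engineer would, in place of code of your own. Each camera call takes 0.05 s, during which the arm holds its last target. There are 200 camera calls.

## Working session

There is one attempt and no reset: what is moved stays moved. The work goes in short steps, Python scripts to look and compute and a tool call to move; the robot and the scene stay as the last step left them, time stands still between calls to the robot, and variables do not carry over. Pictures are saved under pics/ and viewed, about 8 in all and at most 12, crops included, and the job is handed in when it is done.

Besides the shell and the picture viewer there is one more tool, called by a JSON object that holds its "fn" and its "kwargs", one argument or row to a line. arm_command: Moves the arm, as the interface text tells. Its arguments: {"type":"object","properties":{"targets":{"type":"array","items":{"type":"array","items":{"type":"array","items":{"type":"number"}}}}},"required":["targets"]}

```bash
mkdir -p pics; ls; python3 - <<'E'
from plant import ctrl
import cv2,numpy as np
np.set_printoptions(precision=4,suppress=True)
for n in("scene","top"):
    im=ctrl.snapshot(n); cv2.imwrite(f"pics/{n}0.png",im)
    print(n,ctrl.camera_model(n))
o=ctrl.get_obs(); print(o)
a=cv2.imread("pics/top0.png"); cv2.imwrite("pics/top0b.png",cv2.resize(a,(800,600),interpolation=cv2.INTER_CUBIC))
a=cv2.imread("pics/scene0.png"); cv2.imwrite("pics/scene0b.png",cv2.resize(a,(800,600),interpolation=cv2.INTER_CUBIC))
E
```

```text
pics
scene {'K': array([[390.2543,   0.    , 277.5262],
       [  0.    , 390.2543, 206.3434],
       [  0.    ,   0.    ,   1.    ]]), 'xyz': array([-0.0894, -0.7161,  1.0325]), 'rotation': array([ 46.2221,   0.5837, -36.1931])}
top {'K': array([[491.6091,   0.    , 278.2699],
       [  0.    , 491.6091, 209.2341],
       [  0.    ,   0.    ,   1.    ]]), 'xyz': array([0.2584, 0.0648, 1.5201]), 'rotation': array([  8.9316,  -0.6006, -88.577 ])}
{'clock': 0.1, 'joint_pos': array([-47.4921,  20.5851,   0.6413,  -0.0177, -70.1376, -16.5058]), 'qvel': array([-0.0191, -0.0853,  0.0658,  0.1132,  0.0528, -0.0548]), 'tau': array([  0.0003, -58.4163,  29.375 ,   7.0154,   0.0102,  -0.0001]), 'tool_pos': array([ 0.2957, -0.6063,  0.2258]), 'orientation': array([ 179.9173,   -0.0071, -154.004 ]), 'force': array([ 0.2329, -0.5682,  0.8758]), 'moment': array([-0.0041, -0.0227, -0.0655]), 'opening': 0.08789969410010727}
```

View pics/top0b.png

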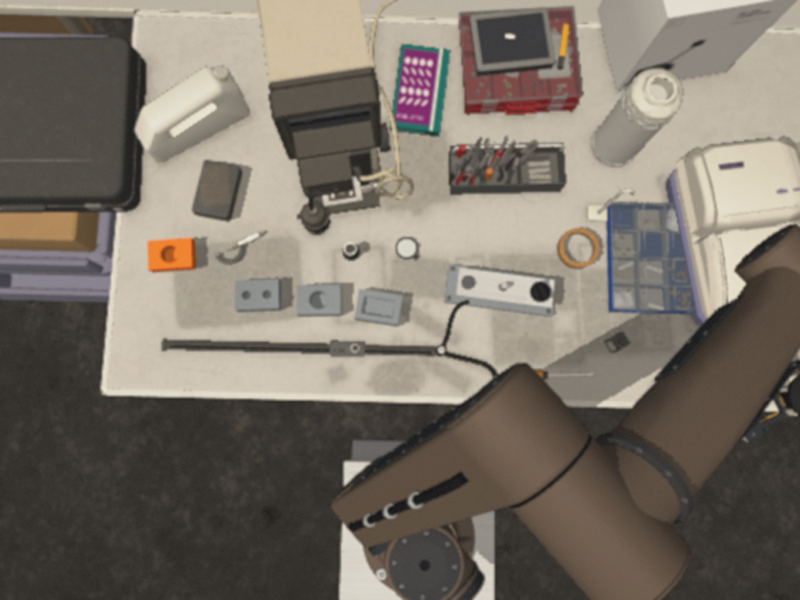

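View pics/scene0b.png

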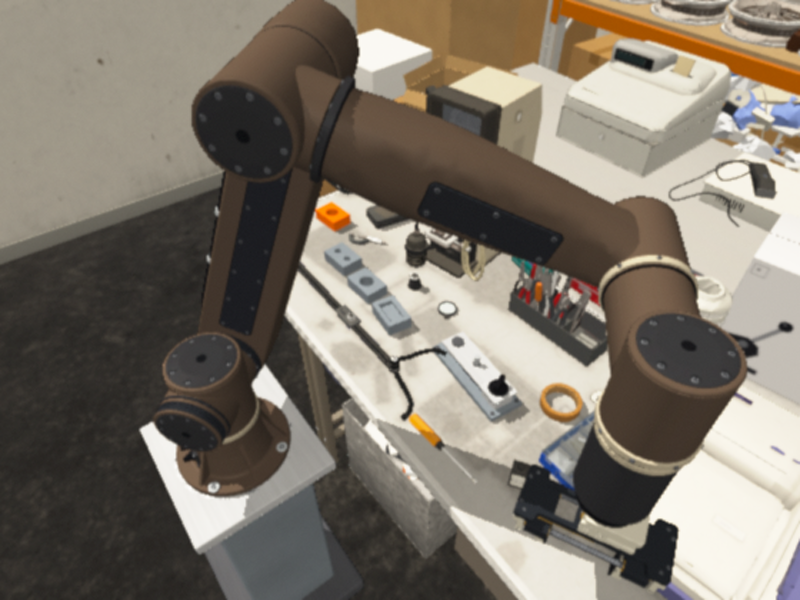

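The top view shows, in 800-px scale, the nests small (258,295), round (318,300) and oblong (380,305). The holder is at (500,290), with the knob at its right end (541,291) and the pin around (505,286). The orange look-alike is at (171,254). I'll enlarge these areas.

```bash
cat > h.py <<'E'
import numpy as np,cv2
from scipy.spatial.transform import Rotation as R
from plant import ctrl
np.set_printoptions(precision=4,suppress=True)
def ray(n,u,v):
    m=ctrl.camera_model(n);K=m["K"];d=np.array([(u-K[0,2])/K[0,0],-(v-K[1,2])/K[1,1],-1.])
    return m["xyz"],R.from_euler("xyz",m["rotation"],degrees=True).apply(d)
def px(n,u,v,z):
    o,d=ray(n,u,v);return o+d*(z-o[2])/d[2]
def proj(n,p):
    m=ctrl.camera_model(n);K=m["K"];q=R.from_euler("xyz",m["rotation"],degrees=True).inv().apply(np.array(p)-m["xyz"])
    return np.stack([K[0,0]*q[...,0]/-q[...,2]+K[0,2],K[1,1]*-q[...,1]/-q[...,2]+K[1,2]],-1)
def crop(a,x,y,w,h,s): # pixel grid marks each 10 px
    c=cv2.resize(a[y:y+h,x:x+w],None,fx=s,fy=s,interpolation=cv2.INTER_CUBIC)
    for i in range(0,w,10): cv2.line(c,(i*s,0),(i*s,6),(0,0,255),1);cv2.putText(c,str(x+i),(i*s,16),0,.35,(0,0,255),1)
    for i in range(0,h,10): cv2.line(c,(0,i*s),(6,i*s),(0,0,255),1);cv2.putText(c,str(y+i),(8,i*s+4),0,.35,(0,0,255),1)
    return c
E
python3 - <<'E'
from h import *
a=cv2.imread("pics/top0.png");b=cv2.imread("pics/scene0.png")
c1=crop(a,305,180,95,42,8);c2=crop(a,160,188,130,42,6)
w=790;c=np.zeros((600,w,3),np.uint8);c[:336,:760]=c1;c[340:340+252,:780]=c2
cv2.imwrite("pics/c1.png",c)
c1=crop(b,300,225,75,75,8);cv2.imwrite("pics/c2.png",c1)
E
```

```text
(no output)
```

View pics/c1.png

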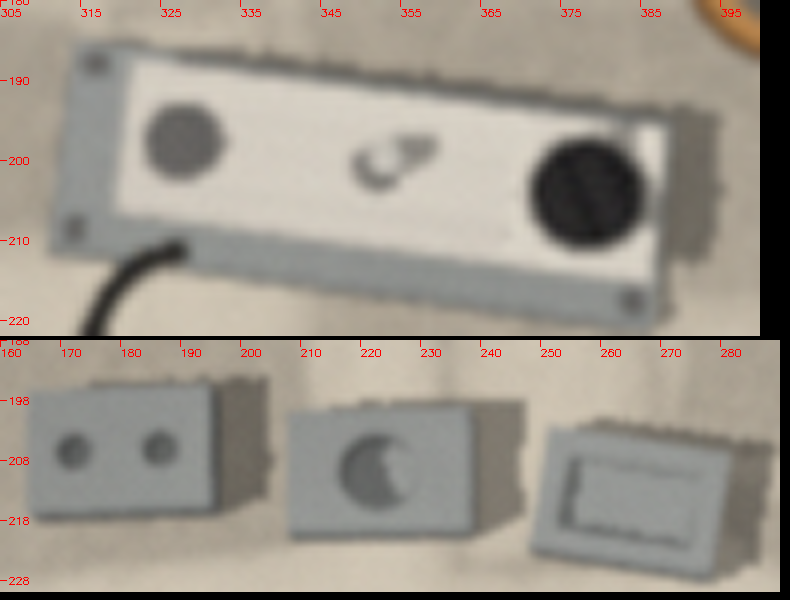

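View pics/c2.png

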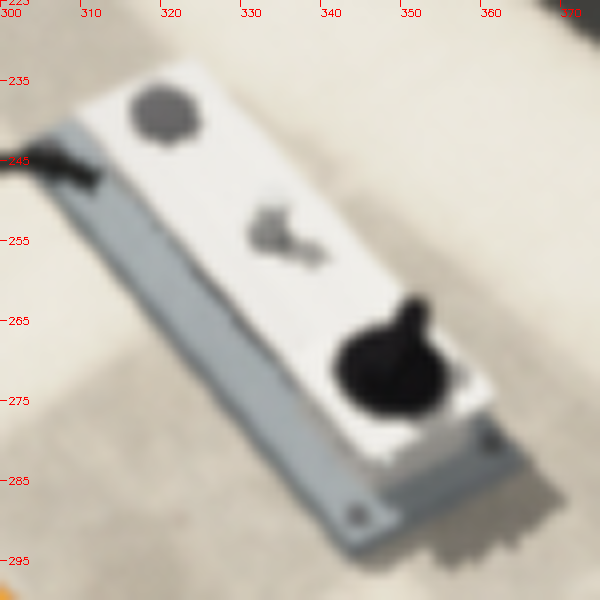

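The crops show the hinge cap at top-view (327.9,197.5) and the knob flange at (378.4,204.1). The cover corners are at (321.5,187.3), (388.5,195.3), (387.1,215.3) and (319.4,206.5), and the nest corners are readable. In the scene view the knob bar's near top end is at (352,262).

```bash
python3 - <<'E'
from h import *
T=lambda l,s,x0,y0:[(x0+(u-s/2+.5)/s,y0+(v-s/2+.5)/s) for u,v in l]
def show(name,n,pts,z):
    P=np.array([px(n,*p,z)[:2] for p in pts]);print(name,z,P.tolist() if 0 else P.round(4).tolist());return P
top=lambda l:T(l,8,305,180)
sc=lambda l:T(l,8,300,225)
show("hinge","top",top([(183,140)]),.048);show("hinge s","scene",sc([(165,113)]),.048)
P=show("cover","top",top([(132,58),(668,122),(657,282),(115,212)]),.048)
show("cover s","scene",sc([(190,58),(495,390),(378,465),(75,110)]),.048)
show("knobflange","top",top([(587,193)]),.053);show("kn s","scene",sc([(391,371)]),.053)
show("pin top","top",top([(372,160),(400,150)]),.074)
show("base","top",top([(75,45),(50,255),(655,328)]),.014)
show("base s","scene",sc([(345,555),(525,455)]),.014)
show("bar end s","scene",sc([(418,298)]),.076)
nest=lambda l:T([(u,v-340) for u,v in l],6,160,188)
for nm,l in dict(small=[(25,391),(210,381),(213,513),(27,519)],round=[(288,411),(472,404),(475,535),(291,540)],obl=[(550,427),(730,450),(710,580),(530,552)]).items():
    P=show(nm,"top",nest(l),.034)
    e=(P[0]+P[3]-P[1]-P[2]);f=P[0]+P[1]-P[2]-P[3]
    print(' c',P.mean(0),'yaw from y-axis',np.degrees(np.arctan2(-e[0],e[1])),'from x',np.degrees(np.arctan2(f[1],f[0])),np.hypot(*e)/2,np.hypot(*f)/2)
show("round hole","top",nest([(376,471)]),.034)
show("obl pocket","top",nest([(633,503)]),.034)
b=cv2.imread("pics/scene0.png");a=cv2.imread("pics/top0.png")
c1=crop(b,220,165,80,75,9);g=lambda x:x
k=a[190:218,365:395].astype(float);k=np.clip((k-15)*4,0,255).astype(np.uint8)
k2=b[258:282,335:362].astype(float);k2=np.clip((k2-10)*4,0,255).astype(np.uint8)
o=np.zeros((600,800,3),np.uint8);o[:280,:300]=cv2.resize(k,(300,280),interpolation=cv2.INTER_CUBIC);o[290:530,:270]=cv2.resize(k2,(270,240),interpolation=cv2.INTER_CUBIC)
c1=crop(b,230,168,70,65,7);o[:455,305:795]=c1
cv2.imwrite("pics/c3.png",o)
E
```

```text
hinge 0.048 [[0.5315, -0.0937]]
hinge s 0.048 [[0.5312, -0.0931]]
cover 0.048 [[0.5628, -0.0739], [0.5435, -0.2789], [0.4816, -0.2741], [0.5031, -0.0681]]
cover s 0.048 [[0.5601, -0.0757], [0.5402, -0.277], [0.48, -0.2755], [0.5021, -0.0693]]
knobflange 0.053 [[0.5143, -0.2466]]
kn s 0.053 [[0.5113, -0.2489]]
pin top 0.074 [[0.521, -0.1617], [0.5251, -0.1722]]
base 0.014 [[0.5745, -0.0548], [0.4911, -0.0462], [0.4688, -0.2809]]
base s 0.014 [[0.461, -0.2829], [0.5491, -0.2911]]
bar end s 0.076 [[0.5296, -0.2408]]
small 0.034 [[0.5237, 0.407], [0.5315, 0.3129], [0.4634, 0.3079], [0.4578, 0.4019]]
 c [0.4941 0.3574] yaw from y-axis 4.036452232939078 from x 4.287290691667794 0.09427537670429834 0.0671883884564883
round 0.034 [[0.517, 0.2724], [0.5231, 0.1786], [0.4556, 0.1746], [0.4506, 0.2677]]
 c [0.4866 0.2233] yaw from y-axis 3.4125824301163297 from x 3.72030161367782 0.09361697355716972 0.06706898155656642
obl 0.034 [[0.5122, 0.1384], [0.5028, 0.0461], [0.4357, 0.0547], [0.4476, 0.1463]]
 c [0.4746 0.0964] yaw from y-axis -6.629793090192492 from x -7.159725459421696 0.09256800576884519 0.06633773981300778
round hole 0.034 [[0.4871, 0.2261]]
obl pocket 0.034 [[0.4741, 0.0948]]
```

View pics/c3.png

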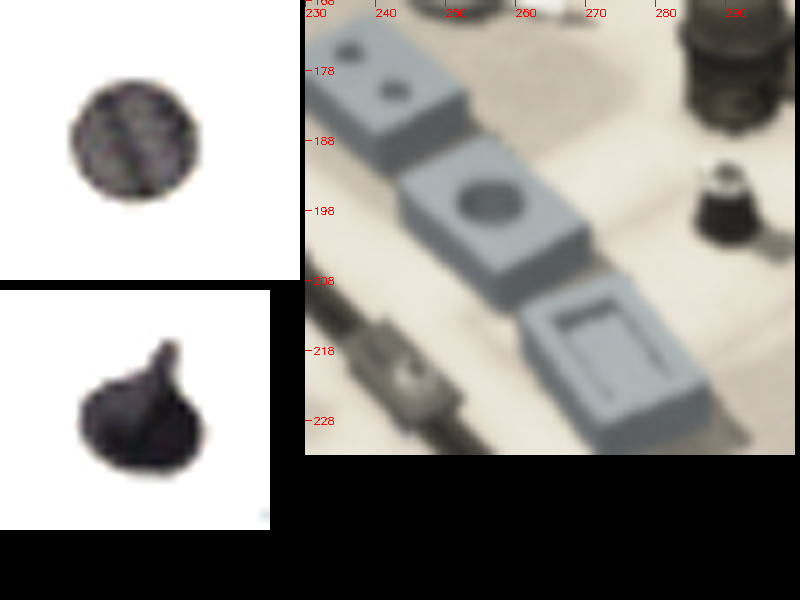

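Contrast-stretched, the knob bar points about 24° left of image-up, so its yaw is about -67° and the tool yaw about -157°. Round hole and oblong pocket are at scene (256.6,197) and (273.9,218). Moving above the knob at about (0.513,-0.248).

{"fn": "arm_command", "kwargs": {
  "targets": [
    [[0,0,-0.05,5,8,0,1],[0,0,-0.05,9,14,0,1],[0,0,-0.05,11,18,0,1],[0,0,-0.05,13,21,0,1],[0,0,-0.05,15,24,-1,1],[0,0,-0.05,17,27,-2,1],[0,0,-0.05,19,30,-3,1],[0,0,-0.05,20,33,-4,1]]
  ]
}}

```text
clock: 0.77
tool_pos: [0.4708, -0.3236, 0.1995]
orientation: [-180.0, 0.0, -156.9]
force: [1.0, 0.2, -1.5]
opening: 0.0877
```

```bash
python3 - <<'E'
from h import *
print("round s",px("scene",256.6,197,.034),"obl s",px("scene",273.9,218,.034))
print("obl pocket corners s",[px("scene",230+(u-305)/7,168+v/7,.034)[:2].round(4).tolist() for u,v in [(553,322),(612,300),(676,378),(612,405)]])
o=ctrl.get_obs();print(o["clock"],o["tool_pos"],o["orientation"],o["force"],o["joint_pos"])
E
```

```text
round s [0.4844 0.2199 0.034 ] obl s [0.4717 0.0899 0.034 ]
obl pocket corners s [[0.4589, 0.1248], [0.4929, 0.1197], [0.4859, 0.0544], [0.4489, 0.0586]]
0.7667 [ 0.4708 -0.3236  0.1995] [-179.9658    0.0355 -156.8605] [ 1.0439  0.1953 -1.5432] [-14.878   11.9366 -14.981    0.0057 -63.0334 -51.9851]
```

{"fn": "arm_command", "kwargs": {
  "targets": [
    [[0,0,0,1.7,2.9,-3,1],[0,0,0,1.7,2.9,-5,0.7],[0,0,0,1.7,2.9,-6.5,0.7],[0,0,0,1.7,2.9,-8,0.6],[0,0,0,1.7,2.9,-8,0.6],[0,0,0,1.7,2.9,-8,0.6]]
  ]
}}

```text
clock: 1.27
tool_pos: [0.4862, -0.2961, 0.1189]
orientation: [179.9, -0.1, -156.9]
force: [0.2, -0.4, 0.9]
opening: 0.0598
```

```bash
python3 - <<'E'
from h import *
a=ctrl.snapshot("top");b=ctrl.snapshot("scene")
o=ctrl.get_obs();print(o["clock"],o["tool_pos"],o["orientation"],o["force"],o["opening"])
p=o["tool_pos"];print(proj("scene",p),proj("top",p))
w=np.zeros((590,800,3),np.uint8);w[:585,:450]=crop(b,310,210,50,65,9);w[:500,455:795]=crop(a,350,180,34,50,10)
cv2.imwrite("pics/d1.png",w)
E
```

```text
1.3667 [ 0.4872 -0.2967  0.1204] [-179.9528    0.0348 -156.8694] [-0.4686 -0.3439  0.9803] 0.05488567099182605
[356.6175 271.575 ] [400.208  209.4983]
```

View pics/d1.png

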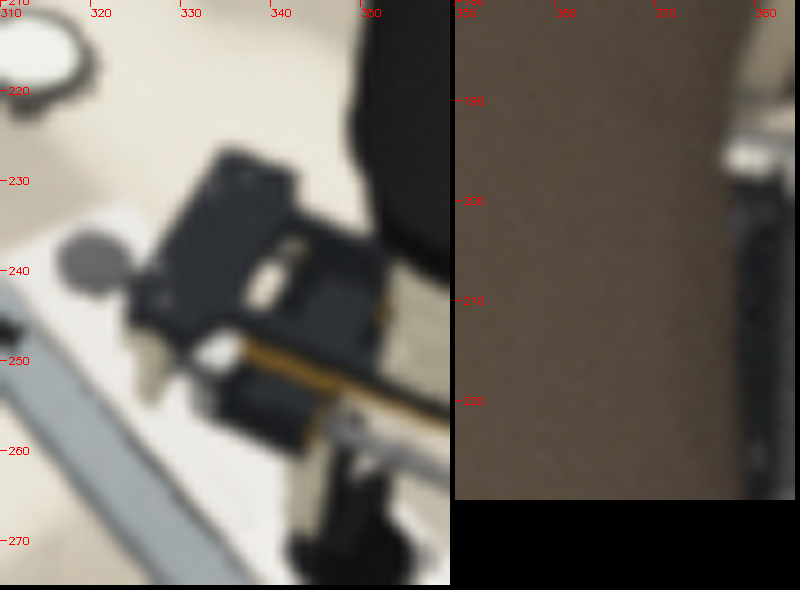

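The gripper is over the holder, with the commanded pose rate-limited to (0.487,-0.297,0.120). The cameras are mostly blocked here, so I'll work from the measured state.

{"fn": "arm_command", "kwargs": {
  "targets": [
    [[0,0,0,1.5,2.8,0,0.6],[0,0,0,2.6,4.9,0,0.6],[0,0,0,2.6,4.9,-1,0.6],[0,0,0,2.6,4.9,-3,0.6],[0,0,0,2.6,4.9,-5,0.6],[0,0,0,2.6,4.9,-6.4,0.6],[0,0,0,2.6,4.9,-6.4,0.6],[0,0,0,2.6,4.9,-6.4,0.6]]
  ]
}}

```text
clock: 2.03
tool_pos: [0.5127, -0.2477, 0.0559]
orientation: [-180.0, -0.0, -156.9]
force: [0.3, -0.6, -0.2]
opening: 0.0523
```

{"fn": "arm_command", "kwargs": {
  "targets": [
    [[0,0,0,0,0,0,0.2],[0,0,0,0,0,0,0.2],[0,0,0,0,0,0,0.2],[0,0,0,0,0,0,0.2],[0,0,0,0,0,0,0.2],[0,0,0,0,0,0,0.2]]
  ]
}}

```text
clock: 2.53
tool_pos: [0.5129, -0.2473, 0.0559]
orientation: [-180.0, 0.0, -156.9]
force: [-0.4, -0.8, -0.2]
opening: 0.0199
```

{"fn": "arm_command", "kwargs": {
  "targets": [
    [[0,0,0,0,0,0,0],[0,0,0,0,0,0,0],[0,0,0,0,0,0,0],[0,0,0,0,0,0,0],[0,0,0,0,0,0,0]]
  ]
}}

```text
clock: 2.95
tool_pos: [0.5129, -0.2473, 0.0556]
orientation: [-180.0, 0.0, -156.9]
force: [-0.5, -0.1, 1.7]
opening: 0.0118
```

{"fn": "arm_command", "kwargs": {
  "targets": [
    [[0,0,0.1,0,0,0,0],[0,0,0.2,0,0,0,0],[0,0,0.3,0,0,0,0],[0,0,0.4,0,0,0,0],[0,0,0.5,0,0,0,0],[0,0,0.6,0,0,0,0],[0,0,0.7,0,0,0,0],[0,0,0.8,0,0,0,0]]
  ]
}}

```text
clock: 3.62
tool_pos: [0.5129, -0.2473, 0.0556]
orientation: [-180.0, 0.0, -110.7]
force: [-0.1, -0.4, 1.3]
opening: 0.0116
```

{"fn": "arm_command", "kwargs": {
  "targets": [
    [[0,0,0.06,0,0,0,0],[0,0,0.12,0,0,0,0],[0,0,0.18,0,0,0,0],[0,0,0.24,0,0,0,0],[0,0,0.24,0,0,0,0],[0,0,0.24,0,0,0,0]]
  ]
}}

```text
clock: 4.12
tool_pos: [0.5132, -0.2473, 0.0556]
orientation: [-180.0, -0.0, -97.4]
force: [1.4, 1.4, 1.1]
opening: 0.0117
```

```bash
python3 -c "
from h import *
o=ctrl.get_obs();print(o['clock'],o['tool_pos'],o['orientation'],o['force'],o['moment'],o['joint_pos'])"
```

```text
4.1167 [ 0.5132 -0.2473  0.0556] [-179.955    -0.0031  -97.3701] [1.3938 1.3997 1.076 ] [ 0.1626 -0.4475 -0.0061] [ -6.0474  20.384  -24.8369   0.0059 -44.7343  -1.3269]
```

{"fn": "arm_command", "kwargs": {
  "targets": [
    [[0,0,0.03,0,0,0,0],[0,0,0.06,0,0,0,0],[0,0,0.09,0,0,0,0],[0,0,0.12,0,0,0,0],[0,0,0.12,0,0,0,0],[0,0,0.12,0,0,0,0]]
  ]
}}

```text
clock: 4.62
tool_pos: [0.5137, -0.2471, 0.0557]
orientation: [-179.9, 0.0, -90.6]
force: [4.3, 2.3, -1.0]
opening: 0.0116
```

```bash
python3 -c "
from h import *
o=ctrl.get_obs();print(o['clock'],o['tool_pos'],o['orientation'],o['force'],o['moment'],o['joint_pos'])"
```

```text
4.6167 [ 0.5137 -0.2471  0.0557] [-179.8965    0.0076  -90.5634] [ 4.277   2.34   -1.0365] [ 0.7919 -1.4584 -0.6243] [ -6.0442  20.3875 -24.8104  -0.0248 -44.6998   5.4984]
```

{"fn": "arm_command", "kwargs": {
  "targets": [
    [[0,0,-0.06,0.05,0,0,0],[0,0,-0.06,0.05,0,0.5,0],[0,0,-0.06,0.05,0,1.0,0],[0,0,-0.06,0.05,0,1.7,0],[0,0,-0.06,0.05,0,2.4,0],[0,0,-0.06,0.05,0,3.4,0],[0,0,-0.06,0.05,0,4.6,0],[0,0,-0.06,0.05,0,6,0]]
  ]
}}

```text
clock: 5.28
tool_pos: [0.5124, -0.2473, 0.1163]
orientation: [179.9, 0.0, -93.8]
force: [0.9, -0.3, -0.4]
opening: 0.0115
```

```bash
python3 -c "
from h import *
o=ctrl.get_obs();print(o['clock'],o['tool_pos'],o['orientation'],o['force'],o['moment'],o['joint_pos'])"
```

```text
5.2833 [ 0.5124 -0.2473  0.1163] [179.9218   0.0073 -93.8341] [ 0.9264 -0.3236 -0.4035] [ 0.0388  0.0766 -0.0198] [ -6.0622  16.2367 -21.2313  -0.0054 -52.6105   2.2314]
```

{"fn": "arm_command", "kwargs": {
  "targets": [
    [[0,0,0,-0.3,2,1,0],[0,0,0,-0.6,5,2,0],[0,0,0,-1,9,2,0],[0,0,0,-1.4,13,2,0],[0,0,0,-1.8,17,2,0],[0,0,0,-2.2,21,2,0],[0,0,0,-2.4,25,2,0],[0,0,0,-2.6,29,2,0]]
  ]
}}

```text
clock: 5.95
tool_pos: [0.4864, 0.0443, 0.1366]
orientation: [-180.0, 0.0, -93.8]
force: [1.4, 0.2, -0.8]
opening: 0.0121
```

```bash
python3 -c "
from h import *
o=ctrl.get_obs();print(o['clock'],o['tool_pos'],o['orientation'],o['force'],o['opening'],o['joint_pos'])"
```

```text
5.95 [0.4864 0.0443 0.1366] [-179.966     0.0148  -93.8236] [ 1.4142  0.1511 -0.7539] 0.012058735010071299 [ 28.3312   7.6137 -29.6089   0.007  -52.7407 -32.159 ]
```

Next I'll move above the round nest (0.486, 0.2225), go down to about 20 mm above it, and look.

{"fn": "arm_command", "kwargs": {
  "targets": [
    [[0,0,0,0,4,0,0],[0,0,0,0,8,0,0],[0,0,0,0,12,0,0],[0,0,0,0,15,-1,0],[0,0,0,0,17,-2,0],[0,0,0,0,17.8,-4,0],[0,0,0,0,17.8,-5.2,0],[0,0,0,0,17.8,-5.2,0]]
  ]
}}

```text
clock: 6.62
tool_pos: [0.4855, 0.2201, 0.0817]
orientation: [179.8, -0.2, -93.8]
force: [-0.6, -0.5, -1.3]
opening: 0.0118
```

```bash
python3 - <<'E'
from h import *
a=ctrl.snapshot("top");b=ctrl.snapshot("scene");cv2.imwrite("pics/e_top.png",a);cv2.imwrite("pics/e_scene.png",b)
o=ctrl.get_obs();print(o["clock"],o["tool_pos"],o["orientation"],o["force"],o["opening"])
p=o["tool_pos"];print(proj("scene",p),proj("top",p))
print(proj("scene",[p[0],p[1],p[2]-.0079]),proj("top",[p[0],p[1],p[2]-.0079]))
w=np.zeros((600,800,3),np.uint8);w[:590,:400]=crop(b,236,160,40,59,10);w[:480,405:795]=crop(a,195,170,65,80,6)
cv2.imwrite("pics/e1.png",w)
E
```

```text
6.7167 [0.487  0.2204 0.084 ] [179.9717  -0.052  -93.8135] [ 0.4639 -0.1013  0.0414] 0.011839523395363604
[256.4743 186.6906] [222.4797 206.88  ]
[256.575  188.2956] [222.7499 207.3053]
```

View pics/e1.png

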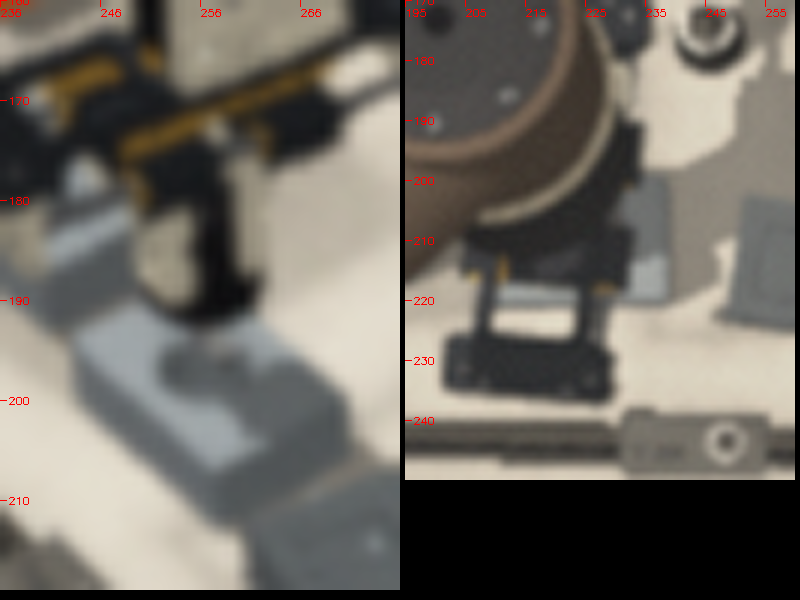

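The scene crop shows the knob hanging just above the round hole (hole about (256,197), flange about (256,188)). I'll refine with sub-pixel centroids in the first scene picture.

```bash
python3 - <<'E'
from h import *
b=cv2.imread("pics/scene0.png",0).astype(float);a=cv2.imread("pics/top0.png",0).astype(float)
def soft(im,x0,x1,y0,y1,bg,fg):
    s=np.clip((bg-im[y0:y1,x0:x1])/(bg-fg),0,1);s[s<.25]=0
    yy,xx=np.mgrid[y0:y1,x0:x1];return (s*xx).sum()/s.sum(),(s*yy).sum()/s.sum(),s.sum()
print(b[190:205,248:266].astype(int))
h=soft(b,250,263,191,203,160,90);print("hole s",h,px("scene",h[0],h[1],.034))
for n,im,box in(("scene",b,(338,360,263,280)),("top",a,(369,388,194,214))):
    f=soft(im,*box,180,25);print("knob",n,f,px(n,f[0],f[1],.054))
c=cv2.imread("pics/e_scene.png",0);print(c[184:200,246:266])
E
```

```text
[[131 147 161 169 172 173 172 172 173 172 172 172 181 190 196 204 210 216]
 [162 169 172 173 173 173 172 172 172 173 173 173 176 184 199 211 219 223]
 [174 175 175 173 173 170 167 167 167 168 169 170 171 178 193 210 221 224]
 [176 176 175 171 165 157 149 146 146 149 151 156 164 170 179 195 212 222]
 [176 176 174 165 145 128 117 112 112 112 115 124 143 162 171 179 194 208]
 [176 175 173 154 119  99  97  96  99  97  98 102 120 152 169 174 178 187]
 [176 177 171 144 103  88  92  96  98  99  97  97 109 142 167 174 175 177]
 [173 176 172 146 103  90  93  96  98  99  97  96 107 141 167 175 175 175]
 [159 171 172 157 123 103  99 102 102 103 103 105 120 153 171 175 175 176]
 [132 152 167 169 156 136 124 118 117 118 122 131 147 166 174 175 175 176]
 [113 126 149 167 172 166 158 151 148 148 152 163 169 173 175 175 175 175]
 [109 112 126 149 165 174 175 173 171 170 171 174 175 175 174 174 173 165]
 [111 110 112 123 144 164 175 178 178 176 176 175 175 175 174 169 159 137]
 [125 111 109 112 121 142 164 175 176 177 177 175 174 172 162 147 129 106]
 [158 125 112 110 110 121 141 163 173 177 175 172 
[... 1073 characters left out ...]
 176 197
  206 211]
 [151 158 163 162 160 148 125  97  71  54  53  65  81 106 136 155 177 197
  208 212]
 [164 163 164 163 162 157 146 132 113  89  92 110 124 138 149 158 166 180
  199 209]
 [165 164 164 164 162 154 132 116 105  95 105 120 126 130 137 151 158 165
  178 194]
 [161 162 164 163 160 143 108  91  89  91  98 107 105 104 114 139 149 148
  149 161]
 [151 162 164 164 158 134  94  81  84  89  91  91  83  85 101 123 127 116
  112 114]
 [131 150 160 164 159 135  96  81  85  88  91  91  86  87  91 106 106  99
   97  98]
 [110 126 147 159 160 145 113  95  91  93  95  94  92  90  88  95  95  96
   96  97]
 [102 108 122 140 155 157 145 126 114 109 109 108 100  95  94  95  96  96
   97  97]]
```

{"fn": "arm_command", "kwargs": {
  "targets": [
    [[0,0,0,-0.2,0.5,0,0],[0,0,0,-0.2,0.5,-0.5,0],[0,0,0,-0.2,0.5,-1,0],[0,0,0,-0.2,0.5,-1.5,0],[0,0,0,-0.2,0.5,-2,0],[0,0,0,-0.2,0.5,-2.3,0],[0,0,0,-0.2,0.5,-2.3,0]]
  ]
}}

```text
clock: 7.3
tool_pos: [0.4848, 0.2252, 0.0595]
orientation: [179.9, -0.1, -93.9]
force: [-0.7, -0.4, -1.9]
opening: 0.0116
```

```bash
python3 -c "
from h import *
o=ctrl.get_obs();print(o['clock'],o['tool_pos'],o['orientation'],o['force'],o['moment'],o['opening'])"
```

```text
7.3 [0.4848 0.2252 0.0595] [179.9341  -0.068  -93.8561] [-0.7037 -0.4441 -1.9317] [-0.0078  0.1393  0.0439] 0.011645127844442655
```

{"fn": "arm_command", "kwargs": {
  "targets": [
    [[0,0,0,0,0,-0.5,0],[0,0,0,0,0,-1.0,0],[0,0,0,0,0,-1.4,0],[0,0,0,0,0,-1.7,0],[0,0,0,0,0,-1.7,0]]
  ]
}}

```text
clock: 7.72
tool_pos: [0.4855, 0.2256, 0.0429]
orientation: [-180.0, -0.0, -93.8]
force: [3.6, -1.2, -3.5]
opening: 0.0116
```

```bash
python3 -c "
from h import *
o=ctrl.get_obs();print(o['clock'],o['tool_pos'],o['orientation'],o['force'],o['moment'],o['opening'])"
```

```text
7.7167 [0.4855 0.2256 0.0429] [-179.9977   -0.0276  -93.8347] [ 3.5861 -1.1741 -3.4948] [-0.5005 -1.1999 -0.0191] 0.011563400521195876
```

{"fn": "arm_command", "kwargs": {
  "targets": [
    [[0,0,0,0.06,0,-0.1,0],[0,0,0,0.06,0,-0.1,0],[0,0,0,0.06,0,-0.1,0.3],[0,0,0,0.06,0,-0.1,0.4],[0,0,0,0.06,0,-0.1,0.4],[0,0,0,0.06,0,-0.1,0.4],[0,0,0,0.06,0,2,0.4],[0,0,0,0.06,0,5,0.4]]
  ]
}}

```text
clock: 8.38
tool_pos: [0.4841, 0.2244, 0.0917]
orientation: [179.8, -0.2, -93.9]
force: [-0.1, 0.5, 0.1]
opening: 0.0349
```

{"fn": "arm_command", "kwargs": {
  "targets": [
    [[0,0,0,0,0,3,0.4],[0,0,0,0,-4,4,0.4],[0,0,0,0.5,-8,4,0.3],[0,0,0,1,-12,4,0.3],[0,0,0,1.5,-16,4,0.3],[0,0,0,2,-20,4,0.3],[0,0,0,2.5,-24,4,0.3],[0,0,0,3,-28,4,0.3]]
  ]
}}

```text
clock: 9.05
tool_pos: [0.5157, -0.0561, 0.1339]
orientation: [-180.0, 0.0, -93.8]
force: [1.1, 0.0, -1.0]
opening: 0.0265
```

```bash
python3 - <<'E'
from h import *
o=ctrl.get_obs();print(o['clock'],o['tool_pos'],o['orientation'],o['force'],o['opening'])
b=ctrl.snapshot("scene");a=ctrl.snapshot("top");cv2.imwrite("pics/f_s.png",b);cv2.imwrite("pics/f_t.png",a)
w=np.zeros((600,800,3),np.uint8);w[:390,:400]=crop(b,230,165,40,39,10);w[:590,405:795]=crop(a,195,180,39,59,10)
cv2.imwrite("pics/f1.png",w)
E
```

```text
9.05 [ 0.5157 -0.0561  0.1339] [-179.9562    0.0182  -93.8096] [ 1.0684  0.0057 -1.0259] 0.02645035898881592
```

View pics/f1.png

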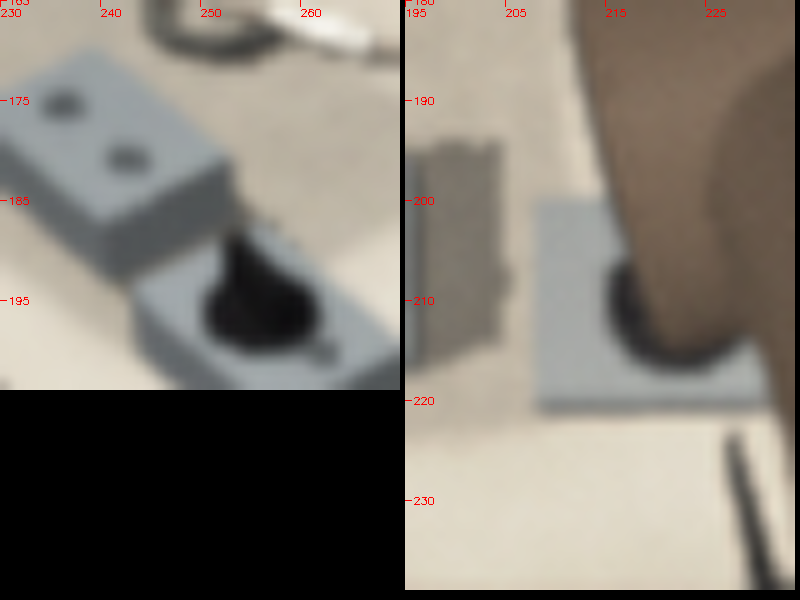

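The knob sits upright and flat in the round hole, bar top at scene (252,189) and flange at (255,196). Next I'll cage the pin at about (0.523,-0.168).

{"fn": "arm_command", "kwargs": {
  "targets": [
    [[0,0,-0.04,0.3,-4,0,0.3],[0,0,-0.04,0.7,-8,0,0.3],[0,0,-0.04,0.7,-11.2,-1,0.3],[0,0,-0.04,0.7,-11.2,-3,0.3],[0,0,-0.04,0.7,-11.2,-5,0.3],[0,0,-0.04,0.7,-11.2,-7,0.3],[0,0,-0.04,0.7,-11.2,-7.9,0.3],[0,0,-0.04,0.7,-11.2,-7.9,0.3]]
  ]
}}

```text
clock: 9.82
tool_pos: [0.5214, -0.166, 0.0525]
orientation: [179.8, -0.0, -96.1]
force: [0.1, -0.9, -0.2]
opening: 0.0266
```

{"fn": "arm_command", "kwargs": {
  "targets": [
    [[0,0,0,0,0,0,0.15],[0,0,0,0,0,0,0.15],[0,0,0,0,0,0,0.15],[0,0,0,0,0,0,0.15]]
  ]
}}

```text
clock: 10.15
tool_pos: [0.5234, -0.1661, 0.0556]
orientation: [-179.9, 0.0, -96.1]
force: [-0.8, 0.0, 1.5]
opening: 0.0135
```

{"fn": "arm_command", "kwargs": {
  "targets": [
    [[0,0,0,0,0,0,0.18],[0,0,0.075,0.55,-0.04,0,0.18],[0,0,0.15,1.09,-0.04,0,0.18],[0,0,0.225,1.64,0.01,0,0.18],[0,0,0.3,2.18,0.09,0,0.18],[0,0,0.375,2.72,0.22,0,0.18],[0,0,0.45,3.24,0.38,0,0.18],[0,0,0.45,3.24,0.38,0,0.18]]
  ]
}}

```text
clock: 10.82
tool_pos: [0.5563, -0.1623, 0.0549]
orientation: [-179.9, -0.0, -70.1]
force: [-0.2, -1.3, -0.5]
opening: 0.0157
```

{"fn": "arm_command", "kwargs": {
  "targets": [
    [[0,0,0.075,0.5,0.2,0,0.18],[0,0,0.15,1.0,0.44,0,0.18],[0,0,0.225,1.47,0.72,0,0.18],[0,0,0.3,1.92,1.03,0,0.18],[0,0,0.375,2.34,1.38,0,0.18],[0,0,0.45,2.75,1.75,0,0.18],[0,0,0.525,3.11,2.16,0,0.18],[0,0,0.6,3.45,2.58,0,0.18]]
  ]
}}

```text
clock: 11.48
tool_pos: [0.5895, -0.1367, 0.0547]
orientation: [180.0, 0.0, -35.9]
force: [-1.1, -0.9, -0.0]
opening: 0.0159
```

```bash
python3 -c "
from h import *
o=ctrl.get_obs();print(o['clock'],o['tool_pos'],o['orientation'],o['force'],o['moment'],o['opening'],o['joint_pos'])"
```

```text
11.4833 [ 0.5895 -0.1367  0.0547] [179.9894   0.007  -35.9323] [-1.0546 -0.8894 -0.0199] [-0.2328  0.5585  0.0225] 0.015861005093698147 [  5.4229  23.2474 -20.2073   0.0046 -46.5576  48.6416]
```

{"fn": "arm_command", "kwargs": {
  "targets": [
    [[0,0,0.075,0.3,0.45,0,0.18],[0,0,0.15,0.58,0.93,0,0.18],[0,0,0.225,0.81,1.42,0,0.18],[0,0,0.3,1.01,1.94,0,0.18],[0,0,0.375,1.17,2.46,0,0.18],[0,0,0.41,1.22,2.7,0,0.18],[0,0,0.45,1.29,3.0,0,0.18],[0,0,0.45,1.29,3.0,0,0.18]]
  ]
}}

```text
clock: 12.15
tool_pos: [0.6026, -0.1063, 0.0547]
orientation: [-180.0, -0.0, -10.2]
force: [0.6, 0.7, 0.7]
opening: 0.0158
```

{"fn": "arm_command", "kwargs": {
  "targets": [
    [[0,0,0.02,0.01,0.15,0,0.18],[0,0,0.04,0.03,0.3,0,0.18],[0,0,0.04,0.03,0.3,0,0.18]]
  ]
}}

```text
clock: 12.4
tool_pos: [0.6023, -0.1058, 0.0547]
orientation: [179.9, 0.0, -7.9]
force: [0.4, -10.8, -0.2]
opening: 0.0156
```

The cover is at its stop (10.8 N reaction). I'll back off, open, lift, then look.

{"fn": "arm_command", "kwargs": {
  "targets": [
    [[0,0,-0.04,-0.03,-0.3,0,0.25],[0,0,-0.04,-0.03,-0.3,0,0.3],[0,0,-0.04,-0.03,-0.3,1,0.3],[0,0,-0.04,-0.03,-0.3,3,0.3],[0,0,-0.04,-0.03,-0.3,6,0.3],[0,0,-0.16,0,-3,8,0.5],[0,0,-0.28,0,-7,8,0.7],[0,0,-0.4,0,-11,8,0.75]]
  ]
}}

```text
clock: 13.07
tool_pos: [0.6046, -0.2138, 0.138]
orientation: [-179.9, -0.3, -30.9]
force: [0.6, 0.0, -1.0]
opening: 0.0406
```

```bash
python3 - <<'E'
from h import *
o=ctrl.get_obs();print(o['clock'],o['tool_pos'],o['orientation'],o['force'],o['opening'])
b=ctrl.snapshot("scene");a=ctrl.snapshot("top");cv2.imwrite("pics/g_s.png",b);cv2.imwrite("pics/g_t.png",a)
w=np.zeros((600,800,3),np.uint8);w[:600,:440]=crop(b,300,215,55,75,8);w[:480,445:795]=crop(a,305,170,70,96,5)
cv2.imwrite("pics/g1.png",w)
E
```

```text
13.0667 [ 0.6046 -0.2138  0.138 ] [-179.8673   -0.2615  -30.9424] [ 0.6181  0.0045 -0.9947] 0.04061278332014972
```

View pics/g1.png

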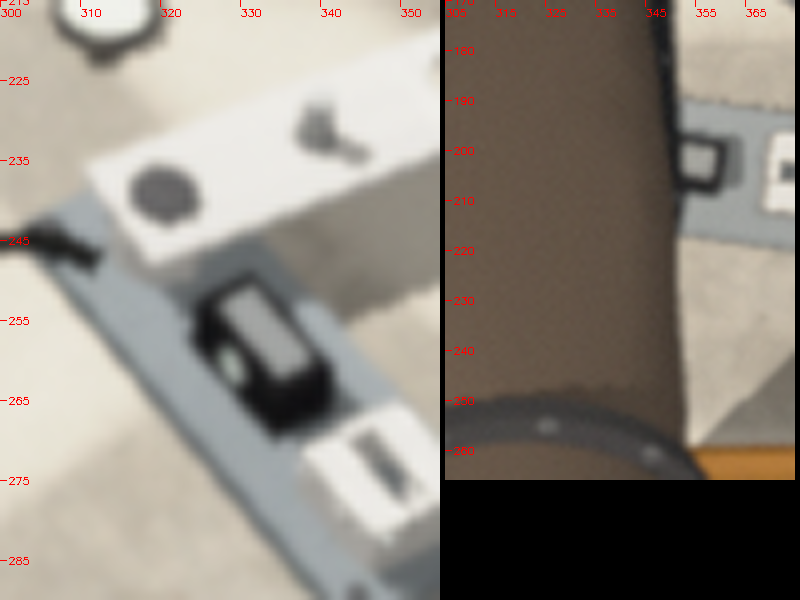

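The cover is fully open (pin at scene (339,231)) and the cartridge is in its pocket, label centre near scene (332.7,255.8). Next, its position.

```bash
python3 - <<'E'
from h import *
print("label s",px("scene",332.7,255.8,.038))
print("top face corners s",[px("scene",300+u/8-.44,215+v/8-.44,.038)[:2].round(4).tolist() for u,v in [(203,305),(250,275),(330,362),(280,398)]])
print("top right end",px("top",360.3,202,.038))
print("obl s corners",[px("scene",230+(u-305)/7-.43,168+v/7-.43,.034)[:2].round(4).tolist() for u,v in [(553,322),(612,300),(676,378),(612,405)]])
# outer block of oblong in scene0: top corners
print("obl outer s",[px("scene",230+(u-305)/7-.43,168+v/7-.43,.034)[:2].round(4).tolist() for u,v in [(520,312),(625,275),(712,385),(598,424)]])
E
```

```text
label s [ 0.5217 -0.1672  0.038 ]
top face corners s [[0.5101, -0.1423], [0.5362, -0.1419], [0.5316, -0.195], [0.5032, -0.1965]]
top right end [ 0.5207 -0.1957  0.038 ]
obl s corners [[0.459, 0.1275], [0.493, 0.1224], [0.4859, 0.0571], [0.4489, 0.0612]]
obl outer s [[0.4494, 0.1439], [0.5095, 0.1336], [0.4976, 0.0422], [0.4357, 0.0548]]
```

{"fn": "arm_command", "kwargs": {
  "targets": [
    [[0,0,-0.12,-1,1,0,1],[0,0,-0.24,-3,2,0,1],[0,0,-0.36,-5,3,0,1],[0,0,-0.48,-6.5,3.7,0,1],[0,0,-0.6,-7.8,4.2,0,1],[0,0,-0.72,-8.2,4.4,0,1],[0,0,-0.84,-8.2,4.5,0,1],[0,0,-0.96,-8.2,4.6,0,1]]
  ]
}}

```text
clock: 13.83
tool_pos: [0.5209, -0.1671, 0.1357]
orientation: [-179.9, 0.0, -86.1]
force: [0.8, -0.4, -0.1]
opening: 0.0874
```

{"fn": "arm_command", "kwargs": {
  "targets": [
    [[0,0,-0.1,0,0,-1,0.75],[0,0,-0.176,0.05,-0.05,-3,0.75],[0,0,-0.176,0.05,-0.05,-5,0.75],[0,0,-0.176,0.05,-0.05,-7,0.75],[0,0,-0.176,0.05,-0.05,-9,0.7],[0,0,-0.176,0.05,-0.05,-10.5,0.7],[0,0,-0.176,0.05,-0.05,-11.5,0.7],[0,0,-0.176,0.05,-0.05,-11.5,0.6]]
  ]
}}

```text
clock: 14.5
tool_pos: [0.5204, -0.1679, 0.0181]
orientation: [179.8, -0.0, -95.9]
force: [0.3, -0.4, 0.1]
opening: 0.0585
```

{"fn": "arm_command", "kwargs": {
  "targets": [
    [[0,0,0,0,0,0,0.45],[0,0,0,0,0,0,0.4],[0,0,0,0,0,0,0.3],[0,0,0,0,0,0,0.25],[0,0,0,0,0,0,0.25],[0,0,0,0,0,0,0.25],[0,0,0,0,0,0,0.25],[0,0,0,0,0,0,0.25]]
  ]
}}

```text
clock: 15.17
tool_pos: [0.5221, -0.1682, 0.0204]
orientation: [-179.9, 0.0, -95.9]
force: [-0.8, 0.9, 5.6]
opening: 0.0298
```

```bash
python3 -c "
from h import *
o=ctrl.get_obs();print(o['clock'],o['tool_pos'],o['orientation'],o['force'],o['moment'],o['opening'],o['joint_pos'])"
```

```text
15.1667 [ 0.5221 -0.1682  0.0204] [-179.9147    0.0022  -95.8791] [-0.7504  0.8516  5.611 ] [ 0.5561  0.424  -0.0148] 0.029796828943939705 [  2.6224  21.5535 -29.3708   0.0165 -38.991   -8.5143]
```

Gripped at 29.8 mm. Set the grip to fully shut and lift.

{"fn": "arm_command", "kwargs": {
  "targets": [
    [[0,0,0,0,0,0,0],[0,0,0,0,0,0,0],[0,0,0,0,0,0.5,0],[0,0,0,0,0,1.5,0],[0,0,0,0,0,3,0],[0,0,0,0,0,5,0],[0,0,0,0,0,8,0],[0,0,0,0,0,10,0]]
  ]
}}

```text
clock: 15.83
tool_pos: [0.5217, -0.1684, 0.1223]
orientation: [-179.9, -0.0, -95.9]
force: [1.3, -0.2, -1.1]
opening: 0.0298
```

```bash
python3 -c "
from h import *
o=ctrl.get_obs();print(o['clock'],o['tool_pos'],o['orientation'],o['force'],o['moment'],o['opening'],o['joint_pos'])"
```

```text
15.8333 [ 0.5217 -0.1684  0.1223] [-179.9309   -0.0159  -95.8856] [ 1.3183 -0.1683 -1.0887] [ 0.0232 -0.1526  0.0063] 0.02981102136054857 [  2.6111  13.9743 -23.5456   0.0328 -52.4141  -8.5167]
```

{"fn": "arm_command", "kwargs": {
  "targets": [
    [[0,0,-0.017,-0.5,2,0,0],[0,0,-0.017,-1.2,6,0,0],[0,0,-0.017,-2,10,0,0],[0,0,-0.017,-3,14,0,0],[0,0,-0.017,-3.8,18,0,0],[0,0,-0.017,-4.4,22,0,0],[0,0,-0.017,-4.9,25,0,0],[0,0,-0.017,-4.9,26.2,-1,0]]
  ]
}}

```text
clock: 16.5
tool_pos: [0.473, 0.0976, 0.112]
orientation: [-179.8, 0.2, -96.7]
force: [-0.1, 0.4, -1.6]
opening: 0.0298
```

{"fn": "arm_command", "kwargs": {
  "targets": [
    [[0,0,0,0,0,-2,0],[0,0,0,0,0,-4,0],[0,0,0,0,0,-5,0],[0,0,0,0,0,-5,0]]
  ]
}}

```text
clock: 16.83
tool_pos: [0.4707, 0.0928, 0.0576]
orientation: [179.8, -0.1, -96.9]
force: [-0.3, 0.0, -1.2]
opening: 0.0297
```

```bash
python3 - <<'E'
from h import *
b=ctrl.snapshot("scene");a=ctrl.snapshot("top")
o=ctrl.get_obs();print(o['clock'],o['tool_pos'],o['orientation'],o['force'],o['opening'])
cv2.imwrite("pics/i_s.png",b);cv2.imwrite("pics/i_t.png",a)
p=o["tool_pos"];Z=R.from_euler("z",-6.9,degrees=True)
for z in(p[2]-.0144,.034): print(proj("scene",[p*[1,1,0]+[0,0,z]+Z.apply([x,y,0]) for x,y in [(-.015,.03),(-.015,-.03),(.015,-.03)]]).round(1).tolist())
w=np.zeros((600,800,3),np.uint8);w[:600,:500]=crop(b,252,185,50,60,10);w[:500,505:795]=crop(a,240,180,58,100,5)
cv2.imwrite("pics/i1.png",w)
E
```

```text
16.9333 [0.4724 0.0935 0.0597] [179.9687  -0.041  -96.8786] [ 0.7253 -0.932  -1.3301] 0.02974779799444995
[[265.8, 211.5], [273.8, 221.9], [281.2, 218.8]]
[[265.9, 213.7], [273.9, 224.1], [281.2, 221.1]]
```

View pics/i1.png

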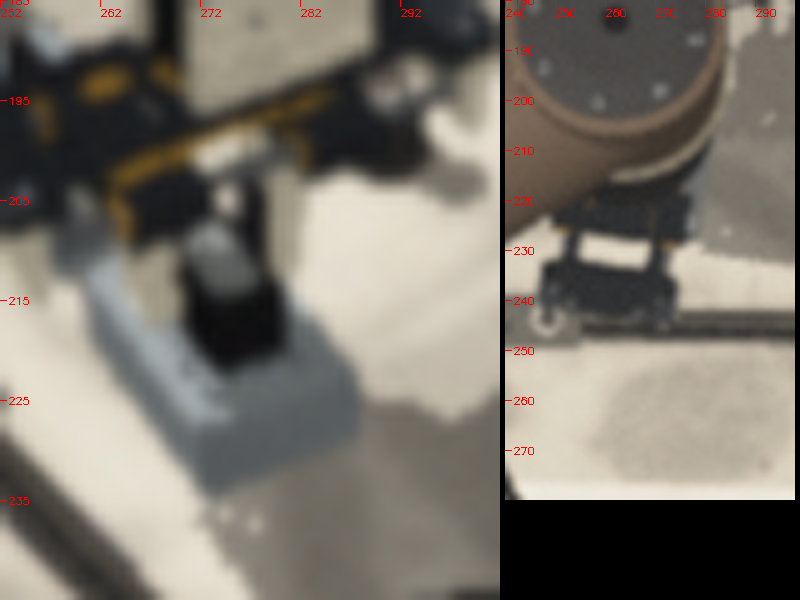

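The cartridge hangs over the oblong nest, near corner at (274.5,222) against a predicted (273.8,221.9), so it lines up. Descending.

{"fn": "arm_command", "kwargs": {
  "targets": [
    [[0,0,0,0,0,-0.5,0],[0,0,0,0,0,-1.0,0],[0,0,0,0,0,-1.3,0],[0,0,0,0,0,-1.5,0],[0,0,0,0,0,-1.5,0]]
  ]
}}

```text
clock: 17.35
tool_pos: [0.4725, 0.0937, 0.0443]
orientation: [-180.0, -0.0, -96.9]
force: [0.3, -0.7, -1.6]
opening: 0.0302
```

```bash
python3 -c "
from h import *
o=ctrl.get_obs();print(o['clock'],o['tool_pos'],o['orientation'],o['force'],o['moment'],o['opening'])"
```

```text
17.35 [0.4725 0.0937 0.0443] [-179.9981   -0.0034  -96.8854] [ 0.3034 -0.7188 -1.6249] [ 0.0227 -0.1323 -0.0501] 0.030229374482901458
```

{"fn": "arm_command", "kwargs": {
  "targets": [
    [[0,0,0,0,0,-0.2,0],[0,0,0,0,0,-0.4,0],[0,0,0,0,0,-0.55,0],[0,0,0,0,0,-0.6,0],[0,0,0,0,0,-0.6,0]]
  ]
}}

```text
clock: 17.77
tool_pos: [0.4726, 0.0939, 0.0385]
orientation: [-180.0, 0.0, -96.9]
force: [0.4, 0.1, -2.3]
opening: 0.0298
```

```bash
python3 -c "
from h import *
o=ctrl.get_obs();print(o['clock'],o['tool_pos'],o['orientation'],o['force'],o['moment'],o['opening'])"
```

```text
17.7667 [0.4726 0.0939 0.0385] [-179.9929    0.0007  -96.8681] [ 0.393   0.1301 -2.318 ] [ 0.0015 -0.2607 -0.0514] 0.029776373997295373
```

{"fn": "arm_command", "kwargs": {
  "targets": [
    [[0,0,0,0,0,-0.05,0],[0,0,0,0,0,-0.08,0],[0,0,0,0,0,-0.08,0.4],[0,0,0,0,0,-0.08,0.5],[0,0,0,0,0,-0.08,0.6],[0,0,0,0,0,-0.08,0.6],[0,0,0,0,0,2,0.6],[0,0,0,0,0,5,0.6]]
  ]
}}

```text
clock: 18.43
tool_pos: [0.4705, 0.0927, 0.0867]
orientation: [179.7, -0.2, -96.9]
force: [0.4, -0.6, 0.3]
opening: 0.0523
```

{"fn": "arm_command", "kwargs": {
  "targets": [
    [[0,0,0,0,-1,4,0.6],[0,0,0,0,-4,8,0.6],[0,0,0,0,-8,11,0.6],[0,0,0,0,-12,14,0.6],[0,0,0,0,-16,16,0.6],[0,0,0,0,-20,16,0.6],[0,0,0,0,-24,16,0.6],[0,0,0,0,-28,16,0.6]]
  ]
}}

```text
clock: 19.1
tool_pos: [0.4725, -0.1681, 0.2495]
orientation: [-179.8, 0.0, -96.8]
force: [2.0, -0.3, -0.2]
opening: 0.0528
```

{"fn": "arm_command", "kwargs": {
  "targets": [
    [[0,0,0,-1,-4,0,0.6],[0,0,0,-2,-8,0,0.6],[0,0,0,-3,-12,0,0.6],[0,0,0,-4,-16,0,0.6],[0,0,0,-5,-20,0,0.6],[0,0,0,-6,-24,0,0.6],[0,0,0,-6,-26,0,0.6],[0,0,0,-6,-26,0,0.6]]
  ]
}}

```text
clock: 19.77
tool_pos: [0.4112, -0.43, 0.2468]
orientation: [179.9, -0.0, -97.1]
force: [0.2, 0.2, -0.4]
opening: 0.0526
```

```bash
python3 - <<'E'
from h import *
b=ctrl.snapshot("scene");a=ctrl.snapshot("top")
o=ctrl.get_obs();print(o['clock'],o['tool_pos'],o['force'],o['opening'])
w=np.zeros((600,800,3),np.uint8);w[:390,:480]=crop(b,230,170,80,65,6);w[:600,485:795]=cv2.resize(b[160:280,300:362],(310,600));w[395:600,:480]=crop(a,170,185,160,68,3)[:205]
cv2.imwrite("pics/k1.png",w)
E
```

```text
19.8667 [ 0.4118 -0.4271  0.2471] [0.2556 1.08   0.0578] 0.053023079086707225Traceback (most recent call last):
  File "<stdin>", line 4, in <module>
ValueError: could not broadcast input array from shape (204,480,3) into shape (205,480,3)
```

```bash
python3 - <<'E'
from h import *
b=ctrl.snapshot("scene");a=ctrl.snapshot("top")
w=np.zeros((600,800,3),np.uint8);w[:390,:480]=crop(b,230,170,80,65,6);w[:600,485:795]=cv2.resize(b[160:280,300:362],(310,600));w[395:599,:480]=crop(a,170,185,160,68,3)
cv2.imwrite("pics/k1.png",w)
E
```

```text
(no output)
```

View pics/k1.png

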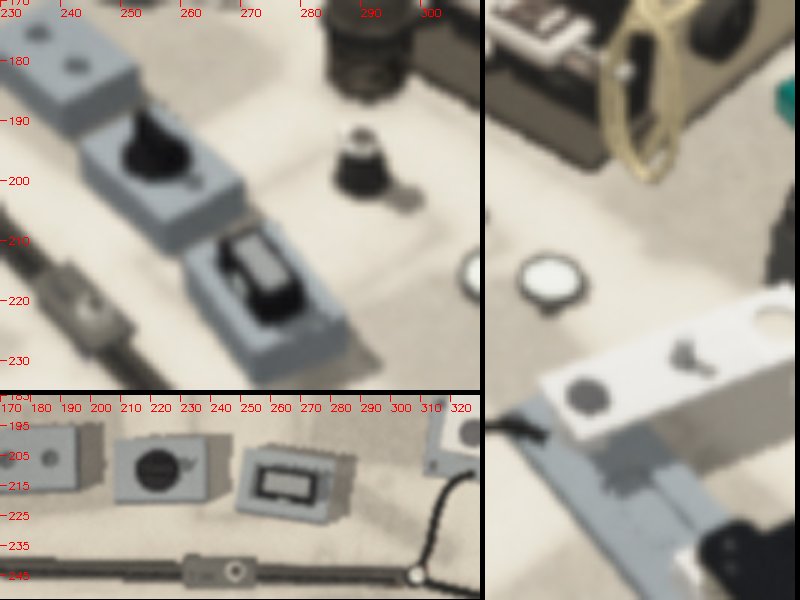

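The knob stands upright in the round nest (scene (254,195)), and the cartridge sits level inside the oblong pocket (scene (273,215)). The cover is open, the holder's pocket is empty and the arm is clear.

```bash
python3 -c "
from plant import ctrl
print(ctrl.close_job())"
```

```text
the job is handed in; nothing more can be done
None
```

The job is done and handed in at about 20 s on the robot's clock. I took these steps, in the order you asked:
- **Knob:** I turned it anticlockwise to its stop (about 0.6 N·m reaction), backed off slightly and lifted it out. I then seated it upright in the grey round-hole nest.
- **Cover:** I swung it open by its pin until it met the stop (about 11 N).
- **Cartridge:** I lifted it out and lowered it into the oblong pocket with no sideways contact.

The last pictures show the knob upright with its flange flat on the block, the cartridge level inside its pocket, the cover open and the arm clear. No check failed. Two points are less certain:
- **Cartridge depth:** I judged "fully home" from the tool height and the level look in the pictures. I felt no clear contact with the pocket floor before letting go.
- **Camera agreement:** the two cameras differed by 2 to 4 mm on positions, so I used the average; both parts still went in.

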